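# Close up a row of parts cartons with a notched sliding stop

### The arm

A 6-joint arm with a two-finger parallel gripper is mounted at the origin on the work surface. World frame = base frame: x ahead of the robot, y to its left, z up, the work surface at z = 0. Lengths are in m, angles in rad, forces in N, time in s.
With the tool pointing down it reaches from about 0.35 to 0.975 m from the base axis. Payload 4.9 kg.
Tool frame: the origin (TCP) lies on the centre line of the jaws, within the pads' length; the fingertips stand r.tip_reach ahead of it and the grasp point (between the pads) lies 8 mm behind it (r.tip_reach is the distance from the TCP to the fingertips, in m); z points along the fingers, x is the direction in which the jaws open and shut, and the axes are right-handed (so a half turn about z gives the same grasp; the last joint's range is limited). The gripper opens to 85 mm and grips with 20 to 120 N. Pads are 22 mm wide; open, the fingers measure 114 mm over their backs; the gripper's body (76 mm by 85 mm) begins 54 mm behind the grasp point. The pads swing forward as they close: fully open they stand 13 mm farther back than shut.
Start: joints at [-1.241, 0.053, 1.613, -0, 1.476, -0.119], TCP at [0.271, -0.563, 0.242] pointing down, gripper open.
Joint ranges: [-3.01, 3.01], [-1.01, 2.22], [0.06, 2.58], [-1.02, 4.17], [0.09, 2.62], [-3.14, 3.14]. Speed limits (rad/s): [2.57, 2.57, 3.14, 3.14, 3.14, 3.14].

### API

Orientations are given as a 3x3 rotation matrix whose columns are the frame's x, y, z axes.
In Python, from cell import sensors, eyes, job_done, r gives the robot as it stands. The module is installed in compiled form; this text tells all that it offers.
- The arm moves only by the tool apply_moves, never from a script. Its argument "rows" is a list of rows, each a list of 7 numbers: the shift along the tool's x, y, z in units of 40 mm (1.0 is 40 mm), then the turn, a rotation vector about the tool's x, y, z in units of 6 degrees (1.0 is 6 degrees), then the finger opening in mm, from 0 to 85.4. A call has 1 to 10 rows; each row is the pose to reach, as a shift and turn from the pose measured when the call began, along the tool's axes at that moment; what a row does not reach only later rows make up. A row lasts 1/12 s, in which the tool goes at most 41.7 mm and 7.16 degrees, less where a joint would pass 70% of its speed; a pose out of reach is approached as far as the arm can. A call with a gripper value outside its range is refused whole. The fingers move at their own pace and stop on an object; "squeeze" is the grip in N (left out, the last holds). Time passes only in rows, so rows that repeat a pose let the fingers close. It gives the time, the measured TCP pose, the force and the opening at its end, in the units of the state.
- sensors.get_obs(): the state, without advancing time (a new reading comes with each control period).
- eyes.camera(name): name is "scene" or "top" or "wrist"; returns a dict with "color" (420x560x3 uint8, red, green, blue), "fx", "fy", "cx", "cy" (pixels), "extrinsics" (4x4, takes a point from world to camera coordinates); the wrist camera has in their place "hand_eye" (4x4, takes a point from camera to tool coordinates, whose origin is the TCP and whose axes are the tool frame's). Camera axes: x right, y up, looking along -z (the intrinsics and any distortion apply to the point x, -y, -z); pixel columns grow to the right and rows downward; lengths in m; the calibration is good to about 2 mm. A picture is of the moment at which its call begins: read the wrist's pose just before it. There is no depth.
- job_done(): hands the job in, once; it reports no verdict.
The state is a dict: "clock": time; "joint_pos": joint angles; "qvel": joint speeds; "joint_torque": joint torques, N m; "eef_pos": TCP position; "tool_rot": TCP orientation; "contact_force": force on the tool from outside, world axes, zero at the start; "ft_torque": the same for the moment, N m; "width": finger opening in m.
Only numpy, scipy, OpenCV 4.12 (cv2) and the standard library are available. Lean on these libraries where they do the work, as an engineer would, in place of code of your own. Each camera call takes 0.05 s, during which the arm holds its last target.

### The job

Take up the slack in the carton tray: squeeze the release lever of the sliding stop against its fixed handle, keep it squeezed while you slide the stop along the tray until the cartons are closed up against the end plate and the stop's sprung pressing plate is pushed in about half of its 28 mm travel, then let go so that the pawl is locked in the notch nearest to that. Press the cartons gently (the sprung plate must never be jammed hard against its stop), do not force the stop while its pawl is locked, and leave the other things on the bench where they are.

Things in the scene. Friction and masses are not known exactly. Their poses are not given: they have to be found in the camera images.
- tray: Aluminium tray fixed to the bench, lane 130 mm wide between 32 mm walls, floor 12 mm above the bench. Origin on the bench under the lane's centre line; y runs along the lane from the stop (starts at y = -170 mm) to the cartons and end plate. Outside the +x wall lies a toothed steel bar: 18 notches 14 mm apart, the first at the stop's start; teeth 8 mm high, 6 mm wide, gaps 8 mm.
- stop (a joint): How far the sliding stop has gone along the tray's +y from where it stands at the start (m, 0 to 0.246). It sits at a notch at every whole multiple of 0.014. Its guide drags with about 2.5 N.
- stop_grip (a point): Point midway between the sliding stop's two upright handles at the height to grip: 120 mm above the bench (handle tops about 140 to 145 mm, block below ends at 40 mm). Black fixed handle, 12 mm thick, 30 wide: 18 to 30 mm off on the tray's -x side. Steel release lever, 8 mm thick, 26 wide: about 20 to 28 mm off on +x. Pinch both from above, closing along the tray's x; 58 mm over both.
- lever (a joint): Angle of the sprung release lever (rad): 0 = let go, pawl fully in a notch; 0.2 = fully squeezed to the fixed handle (about 13 mm at the grip height, where it takes 7 N to start, 12 N at the end). Above 0.10 the pawl is clear of the teeth; about 0.08 = pawl lying on a tooth, not locked. To drop in, the pawl (5 mm in an 8 mm gap) needs the stop within 1.5 mm of the notch.
- pad: Sprung steel pressing plate, 96 mm wide and 56 mm high, carried on two pins in front (+y) of the stop. Origin at the lower edge of its front face, 66 mm ahead of the stop's middle when free. It gives way towards the stop by up to 28 mm, 0.45 N per mm, then stops hard. Axes as the tray's.
- carton_front: Brown carton 108 x 40 x 72 mm (x, y, z) in the lane, the one nearest the stop; origin in the middle of its underside. Two more stand loosely behind it with gaps, about 0.1 kg each; the middle one's thickness along the lane differs from run to run, 25 to 65 mm.
- end_plate: Fixed dark steel plate across the lane, 75 mm high, against which the cartons are closed up; origin in the middle of the lower edge of its face towards the cartons. Its place along the lane differs from run to run. A spare carton beyond it has no part in the job.
- oil_bottle: Grey bottle, 68 mm across, 170 mm high, beside the tray. Leave alone.
- grease_tin: Tin, 72 mm across, 75 mm high, beside the tray. Leave alone.
- pulley: Steel ring 90 mm across, 22 mm thick, lying flat on the bench. Leave alone.
- tape_roll: Cardboard ring 84 mm across, 40 mm high, lying flat on the bench. Leave alone.
- wrench: Wrench lying on the bench on the robot's side of the tray. Leave alone.
- screwdriver: Screwdriver lying on the bench beyond the tray. Leave alone.
- small_box: Small white box 60 x 35 x 35 mm in the tray behind the stop. Leave alone.
- carton_end: The last carton of the row, 108 x 40 x 72 mm, the one next to the end plate; origin in the middle of its underside.
- lever_top (a point): Middle of the release lever's top end, 140 mm above the bench; moves towards the fixed handle as the lever is squeezed.
Things that resemble listed ones, but are neither listed nor needed, are in the scene too. Leave any orange or pink look-alike of the carton_end alone.

How it is judged:
By the outcome, as a careful person would: the job done as asked, in the order asked, and still so for the second after the job is handed in, with the robot touching nothing.
It also fails if it takes over 51 s, if anything falls off the work surface, if the arm or the gripper's body presses on something with over 40 N, if the wrist force passes 120 N, or if a joint passes its speed limit or range.

## Working session

There is one attempt and no reset: what is moved stays moved. The work goes in short steps, Python scripts to look and compute and a tool call to move; the robot and the scene stay as the last step left them, time stands still between calls to the robot, and variables do not carry over. Pictures are saved under pics/ and viewed, and the job is handed in when it is done.

Besides the shell and the picture viewer there is one more tool, called after "Call:" as name([rows], argument=value, ...), one row to a line, values as JSON. apply_moves: Moves the arm, as the interface text tells. Its arguments: {"type":"object","properties":{"rows":{"type":"array","items":{"type":"array","items":{"type":"number"}}},"squeeze":{"type":"number"}},"required":["rows"]}

```bash
mkdir -p pics; python3 - <<'E'
from cell import sensors, eyes, r
import cv2
o=sensors.get_obs()
for k,v in o.items(): print(k,v)
print(r.tip_reach)
for n in ["scene","top","wrist"]:
    c=eyes.camera(n); cv2.imwrite(f"pics/{n}0.png",c["color"][:,:,::-1])
    print(n,{k:v for k,v in c.items() if k!="color"})
E
```

```text
clock 0.0
joint_pos [-1.24100181e+00  5.33826056e-02  1.61431162e+00 -2.64841368e-05
  1.47600105e+00 -1.18990129e-01]
qvel [ 0.00145027 -0.0005014  -0.00287188  0.00208111 -0.0002149  -0.00010775]
joint_torque [ 3.80016199e-04 -3.93680406e+01 -3.70179570e+01 -1.20095483e-04
  6.93428257e-03  1.21029203e-05]
eef_pos [ 0.27097016 -0.56252936  0.24103651]
tool_rot [[ 4.33872400e-01 -9.00974052e-01 -7.05876061e-04]
 [-9.00971902e-01 -4.33872917e-01  1.98077231e-03]
 [-2.09088496e-03 -2.23427939e-04 -9.99997789e-01]]
contact_force [-0.46713682  0.46539693  0.52531742]
ft_torque [ 0.02709159 -0.02739499  0.05910958]
width 0.08532103327871042
0.011
scene {'fx': 495.62993261036996, 'fy': 495.62993261036996, 'cx': 283.8248215996133, 'cy': 211.5977008783672, 'extrinsics': array([[ 0.32931055,  0.94400218,  0.02035814, -0.22518142],
       [-0.65280059,  0.21204263,  0.72724776,  0.2744283 ],
       [ 0.68220668, -0.25278016,  0.68607306, -1.40373188],
       [ 0.        ,  0.        ,  0.        ,  1.        ]])}
top {'fx': 535.0184284833765, 'fy': 535.0184284833765, 'cx': 280.60814538974313, 'cy': 200.819881806366, 'extrinsics': array([[-0.01769054, -0.99978173,  0.01111502,  0.0701928 ],
       [ 0.99592925, -0.01663749,  0.08858964, -0.56909052],
       [-0.08838538,  0.01263697,  0.99600619, -1.16179222],
       [ 0.        ,  0.        ,  0.        ,  1.        ]])}
wrist {'fx': 325.76027326555084, 'fy': 325.76027326555084, 'cx': 280.03013440033897, 'cy': 207.03460966185577, 'hand_eye': array([[ 9.99999790e-01,  5.41370287e-04, -3.55052293e-04,
         7.62330669e-05],
       [ 3.98990812e-04, -9.47231353e-01, -3.20550473e-01,
        -8.26780960e-02],
       [-5.09853165e-04,  3.20550264e-01, -9.47231370e-01,
        -1.32191065e-01],
       [ 0.00000000e+00,  0.00000000e+00,  0.00000000e+00,
         1.00000000e+00]])}
```

View pics/scene0.png

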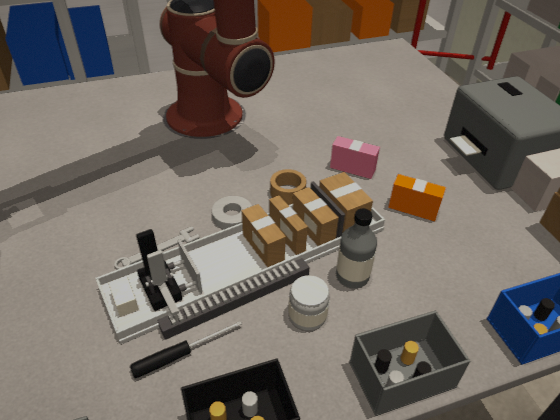

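View pics/top0.png

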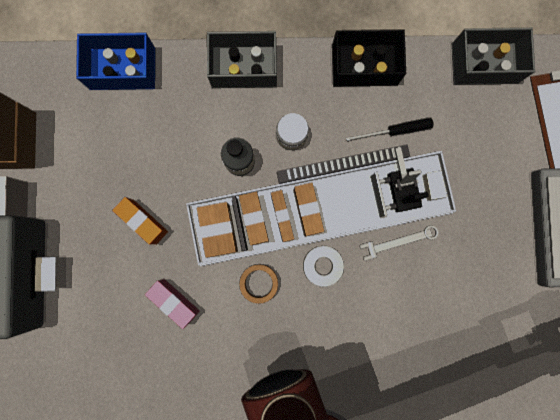

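View pics/wrist0.png

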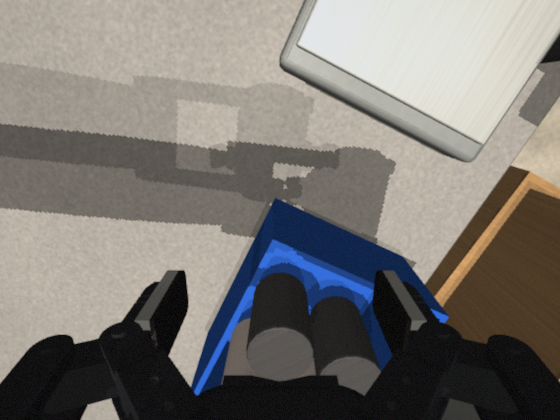

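The pictures show the stop at top px (405,185), cartons at px 215–325, and the end plate at px (238,225). The spare carton is beyond the plate. Next I'll enlarge these areas.

```bash
python3 - <<'E'
import cv2
t=cv2.imread("pics/top0.png"); cv2.imwrite("pics/topz.png",cv2.resize(t[135:275,175:465],None,fx=2.7,fy=2.7,interpolation=cv2.INTER_CUBIC))
t=cv2.imread("pics/top0.png"); cv2.imwrite("pics/topz2.png",cv2.resize(t[140:225,360:460],None,fx=7,fy=7,interpolation=cv2.INTER_CUBIC))
t=cv2.imread("pics/scene0.png"); cv2.imwrite("pics/scz.png",cv2.resize(t[170:330,95:385],None,fx=2.7,fy=2.7,interpolation=cv2.INTER_CUBIC))
E
```

```text
(no output)
```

View pics/topz.png

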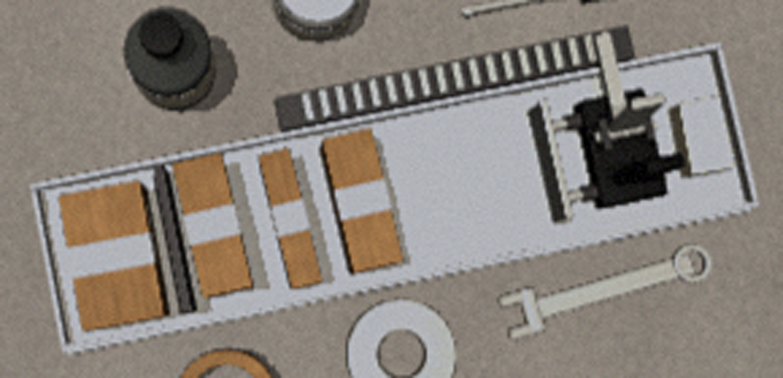

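View pics/topz2.png

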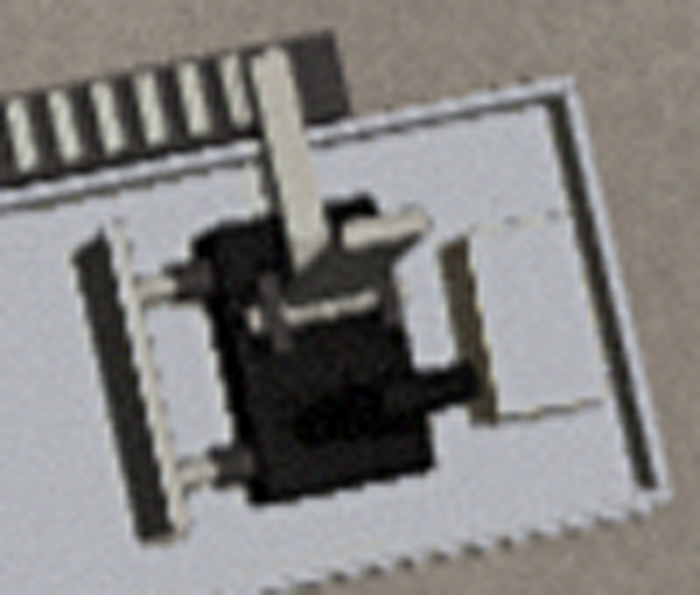

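View pics/scz.png

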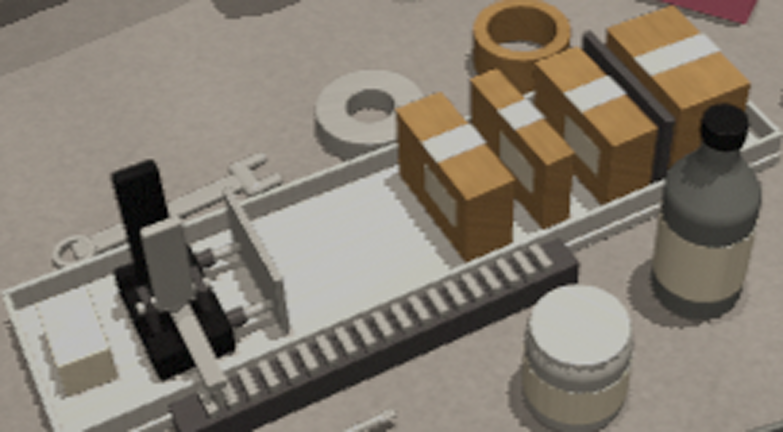

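```bash
cat > h.py <<'E'
import numpy as np, cv2
from cell import sensors, eyes, r
def cam(name,tag=None):
    o=sensors.get_obs(); c=eyes.camera(name)
    if tag: cv2.imwrite(f"pics/{tag}.png",c["color"][:,:,::-1])
    K=(c["fx"],c["fy"],c["cx"],c["cy"])
    if name=="wrist":
        T=np.eye(4);T[:3,:3]=o["tool_rot"];T[:3,3]=o["eef_pos"];T=T@c["hand_eye"]
    else: T=np.linalg.inv(c["extrinsics"])
    np.savez(f"{tag}.npz",K=K,T=T)
    return K,T,c["color"]
def load(tag):
    d=np.load(f"{tag}.npz"); return d["K"],d["T"]
def ray(KT,u,v):
    (fx,fy,cx,cy),T=KT
    d=T[:3,:3]@np.array([(u-cx)/fx,-(v-cy)/fy,-1.]); return T[:3,3],d/np.linalg.norm(d)
def plane(KT,u,v,z):
    p,d=ray(KT,u,v); return p+d*(z-p[2])/d[2]
def tri(*rs):
    A=np.zeros((3,3));b=np.zeros(3)
    for p,d in rs:
        M=np.eye(3)-np.outer(d,d);A+=M;b+=M@p
    X=np.linalg.solve(A,b); return X,[float(np.linalg.norm(np.cross(X-p,d))) for p,d in rs]
def proj(KT,P):
    (fx,fy,cx,cy),T=KT; q=np.linalg.inv(T)@np.append(P,1); return cx+fx*q[0]/-q[2], cy-fy*q[1]/-q[2]
E
python3 - <<'E'
from h import *
np.set_printoptions(precision=4,suppress=True)
_,_,_=cam("top","t0"); cam("scene","s0")
t=load("t0");s=load("s0")
print(t[1][:3,3])
for n,a,b in [("A",(454.6,210.9),(97.5,279)),("B",(186.9,204.3),(383,224.8)),("fixtop",(360+478/7,140+382/7),(95+133/2.7,170+168/2.7)),("levtop",(360+425/7,140+220/7),(95+162/2.7,170+222/2.7))]:
    print(n,*tri(ray(t,*a),ray(s,*b)))
for n,p in [("A",(454.6,210.9)),("B",(186.9,204.3)),("C",(442.4,151.7)),("D",(200.2,265.4))]: print(n,plane(t,*p,.044),plane(t,*p,.032))
E
```

```text
[0.4653 0.0754 1.2068]
A [ 0.5412 -0.3236  0.0284] [0.0009848948777018618, 0.0009848948777017928]
B [0.5667 0.2692 0.0134] [0.0005308227736388558, 0.000530822773638928]
fixtop [ 0.5679 -0.2255  0.1503] [0.006638552622635042, 0.006638552622634954]
levtop [ 0.6153 -0.2145  0.1447] [0.0060357019868794905, 0.006035701986879421]
A [ 0.54   -0.3193  0.044 ] [ 0.5408 -0.3234  0.032 ]
B [0.5643 0.2647 0.044 ] [0.5653 0.2667 0.032 ]
C [ 0.6714 -0.2984  0.044 ] [ 0.6735 -0.3023  0.032 ]
D [0.4317 0.2364 0.044 ] [0.4313 0.2381 0.032 ]
```

Call:
apply_moves([
  [0,0,-1,0,0,0,85],
  [-0.5,-1,-1.2,0,0,-1,85],
  [-0.9,-2,-1.2,0,0,-2.2,85],
  [-1.3,-3,-1.2,0,0,-3.4,85],
  [-1.6,-4,-1.2,0,0,-4.6,85],
  [-2,-5,-1.2,0,0,-5.8,85],
  [-2.4,-6,-1.2,0,0,-7,85],
  [-2.8,-7,-1.2,0,0,-8.2,85],
  [-3.2,-8,-1.2,0,0,-9.4,85],
  [-3.5,-9,-1.1,0,0,-10.5,85],
])

```text
clock: 1.08
eef_pos: [0.5269, -0.2873, 0.2876]
tool_rot: [[1.0, -0.016, 0.001], [-0.016, -1.0, 0.0], [0.001, -0.0, -1.0]]
contact_force: [0.4, -1.0, -0.7]
width: 0.0849
```

Call:
apply_moves([
  [0.8,-0.8,0,0,0,-1,85],
  [1.6,-1.65,0.1,0,0,-1.95,85],
  [1.6,-1.65,0.1,0,0,-1.95,85],
  [1.6,-1.65,0.1,0,0,-1.95,85],
])

```text
clock: 1.42
eef_pos: [0.5933, -0.2197, 0.2828]
tool_rot: [[0.982, 0.19, -0.0], [0.19, -0.982, 0.001], [0.0, -0.001, -1.0]]
contact_force: [-0.7, -0.2, -0.0]
width: 0.0851
```

```bash
python3 - <<'E'
from h import *
o=sensors.get_obs();print(o["eef_pos"],o["tool_rot"],o["clock"])
cam("wrist","w1")
E
```

```text
[ 0.59332814 -0.21972879  0.282844  ] [[ 9.81693216e-01  1.90468949e-01 -9.06254954e-05]
 [ 1.90468945e-01 -9.81692723e-01  9.89246710e-04]
 [ 9.94543918e-05 -9.88398127e-04 -9.99999507e-01]] 1.4167
```

View pics/w1.png

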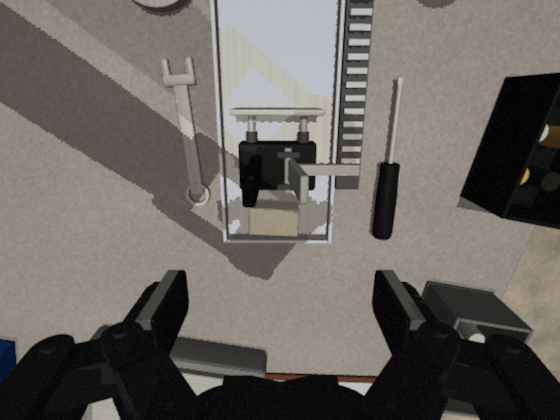

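```bash
python3 - <<'E'
import cv2
t=cv2.imread("pics/w1.png"); cv2.imwrite("pics/w1z.png",cv2.resize(t[95:245,205:365],None,fx=5*.8,fy=4,interpolation=cv2.INTER_CUBIC))
E
```

```text
(no output)
```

View pics/w1z.png

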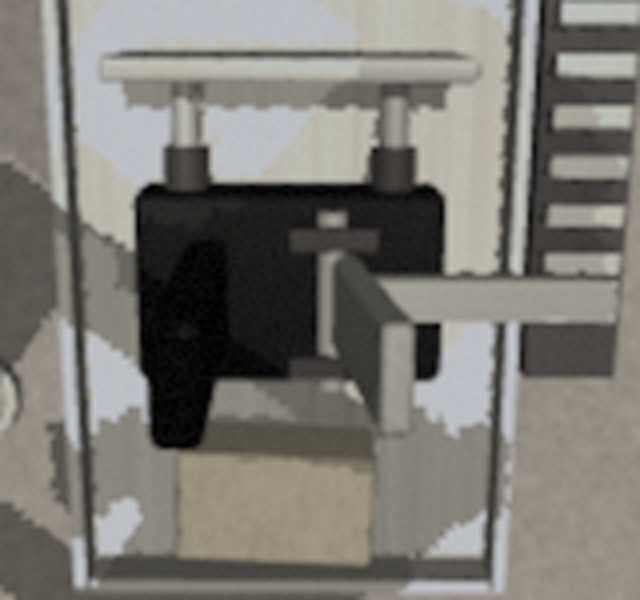

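Call:
apply_moves([
  [0,-0.7,0,0,0,0,85],
  [0,-1.4,0,0,0,0,85],
  [0,-1.4,0,0,0,0,85],
  [0,-1.4,0,0,0,0,85],
])

```text
clock: 1.8
eef_pos: [0.5808, -0.167, 0.2835]
tool_rot: [[0.982, 0.187, -0.0], [0.187, -0.982, -0.001], [-0.0, 0.001, -1.0]]
contact_force: [-0.3, -0.5, 0.0]
width: 0.0853
```

```bash
python3 - <<'E'
from h import *
cam("wrist","w2")
t=cv2.imread("pics/w2.png"); cv2.imwrite("pics/w2z.png",cv2.resize(t[150:350,185:385],None,fx=3,fy=3,interpolation=cv2.INTER_CUBIC))
E
```

```text
(no output)
```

View pics/w2z.png

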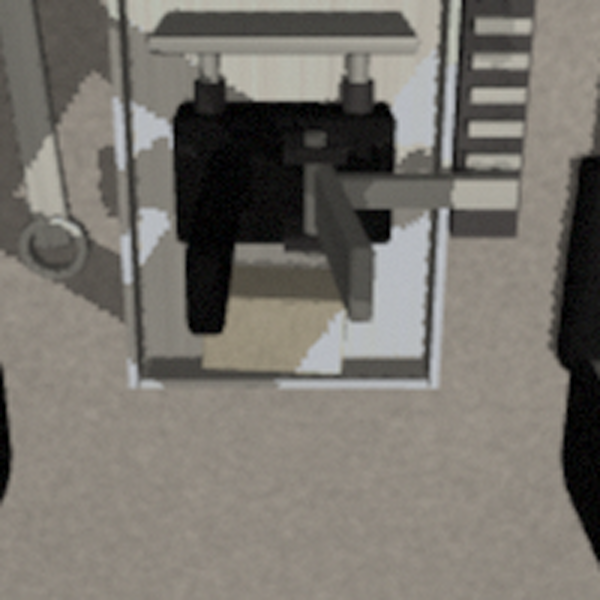

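View pics/w2.png

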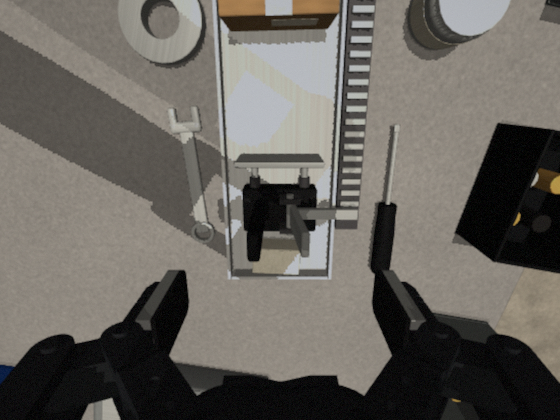

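```bash
python3 - <<'E'
from h import *
np.set_printoptions(precision=4,suppress=True)
a=load("w1");b=load("w2")
yaw=.1905; X=np.array([np.cos(yaw),np.sin(yaw),0]);Y=np.array([-np.sin(yaw),np.cos(yaw),0])
def s(n,p): print(n,p,"tray-axes",p@X,p@Y)
P=tri(ray(a,304.5,189.5),ray(b,305,245));s("lev",P[0]);print(P[1])
Q=tri(ray(a,250,206.5),ray(b,254,261));s("fix -y edge",Q[0]);print(Q[1])
s("lev pl",plane(a,304.5,189.5,.14));s("fix pl",plane(a,250,206.5,.145))
s("lev pl",plane(b,305,245,.14));s("fix pl",plane(b,254,261,.145))
# tray walls
for n,k,pts in [("w1",a,[(213,0),(224,242),(342,0),(331,242)]),("w2",b,[(219,30),(230,278),(340,30),(331,278)])]:
    for p in pts: s(n,plane(k,*p,.032))
# pad front top edge (z .012+.056+?)
for z in(.07,.075):
    s("pad w1 ",plane(a,275,95+52/4,z)); s("pad w2",plane(b,280,150+12/3,z)); 
o=sensors.get_obs()["eef_pos"]; s("tcp",o)
E
```

```text
lev [ 0.6132 -0.2102  0.1396] tray-axes 0.5622687252252445 -0.32254471776236093
[0.000330671014435631, 0.00033067101443576497]
fix -y edge [ 0.5691 -0.2335  0.1436] tray-axes 0.5145534155580596 -0.3369895026027511
[0.00021199271014844362, 0.00021199271014868325]
lev pl [ 0.6134 -0.2101  0.14  ] tray-axes 0.5625689408462794 -0.3224302993582951
fix pl [ 0.5693 -0.2329  0.145 ] tray-axes 0.5149059044984707 -0.33649866483494834
lev pl [ 0.6128 -0.2101  0.14  ] tray-axes 0.5619038410488719 -0.3223484971336549
fix pl [ 0.5688 -0.2327  0.145 ] tray-axes 0.5144718374425243 -0.3362470987652363
w1 [ 0.4926 -0.0596  0.032 ] tray-axes 0.4723808622038766 -0.15174233621837482
w1 [ 0.5405 -0.3262  0.032 ] tray-axes 0.46895963876014846 -0.42260648577791216
w1 [ 0.622  -0.0345  0.032 ] tray-axes 0.6042457328767201 -0.15167885355245994
w1 [ 0.6757 -0.2999  0.032 ] tray-axes 0.6067243557078691 -0.4224368781922054
w2 [ 0.49  -0.033  0.032] tray-axes 0.4748835853758556 -0.12520907283719782
w2 [ 0.5425 -0.3253  0.032 ] tray-axes 0.47111583624449155 -0.4221142393333697
w2 [ 0.6148 -0.0093  0.032 ] tray-axes 0.6019258015401812 -0.1255357577371229
w2 [ 0.6757 -0.2998  0.032 ] tray-axes 0.6066927617007787 -0.4223037535835235
pad w1  [ 0.5748 -0.1501  0.07  ] tray-axes 0.5359286222549704 -0.25625498961506776
pad w2 [ 0.5762 -0.1428  0.07  ] tray-axes 0.5387166775865189 -0.24930996826099053
pad w1  [ 0.5748 -0.15    0.075 ] tray-axes 0.5360077169377438 -0.2561064395903141
pad w2 [ 0.576 -0.142  0.075] tray-axes 0.5387266498851706 -0.24847584157555822
tcp [ 0.581  -0.1677  0.2834] tray-axes 0.538770698859795 -0.2746489550458739
```

Call:
apply_moves([
  [0,-1,0,0,0,0,85],
  [0,-2,0,0,0,0,85],
  [0,-3,0,0,0,0,85],
  [0,-4,0,0,0,0,85],
  [0,-5,0,0,0,0,85],
  [0,-5,0,0,0,0,85],
  [0,-5,0,0,0,0,85],
])

```text
clock: 2.43
eef_pos: [0.5436, 0.0289, 0.2836]
tool_rot: [[0.982, 0.188, 0.001], [0.188, -0.982, -0.002], [0.0, 0.002, -1.0]]
contact_force: [0.1, 0.4, -0.5]
width: 0.085
```

```bash
python3 - <<'E'
from h import *
print(sensors.get_obs()["eef_pos"])
cam("wrist","w3")
t=cv2.imread("pics/w3.png"); cv2.imwrite("pics/w3z.png",cv2.resize(t[0:290,185:385],None,fx=2,fy=2,interpolation=cv2.INTER_CUBIC))
E
```

```text
[0.54363017 0.02890715 0.28357281]
```

View pics/w3z.png

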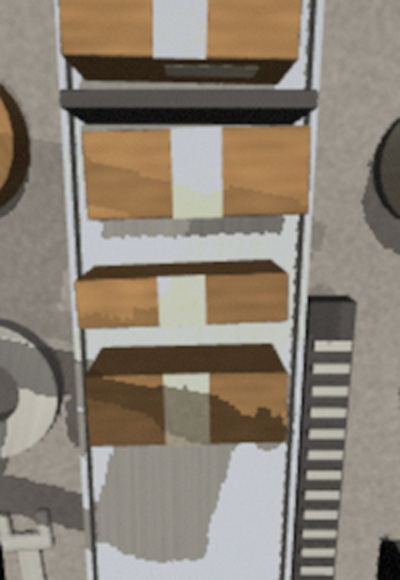

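Call:
apply_moves([
  [0,-1,0,0,0,0,85],
  [0,-2,0,0,0,0,85],
  [0,-2,0,0,0,0,85],
  [0,-2,0,0,0,0,85],
])

```text
clock: 2.82
eef_pos: [0.5294, 0.1057, 0.2833]
tool_rot: [[0.983, 0.186, 0.0], [0.186, -0.983, -0.003], [-0.0, 0.003, -1.0]]
contact_force: [0.2, -0.8, 0.2]
width: 0.0851
```

```bash
python3 - <<'E'
from h import *
print(sensors.get_obs()["eef_pos"])
cam("wrist","w4")
t=cv2.imread("pics/w4.png"); cv2.imwrite("pics/w4z.png",cv2.resize(t[0:290,185:385],None,fx=2,fy=2,interpolation=cv2.INTER_CUBIC))
E
```

```text
[0.52939989 0.10572916 0.2833116 ]
```

View pics/w4z.png

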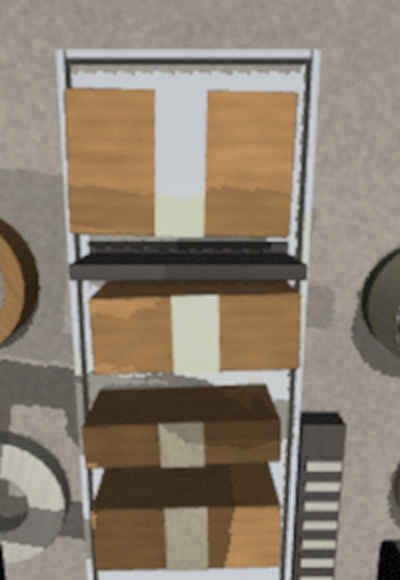

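```bash
python3 - <<'E'
from h import *
np.set_printoptions(precision=4,suppress=True)
a=load("w3");b=load("w4")
yaw=.1905; X=np.array([np.cos(yaw),np.sin(yaw),0]);Y=np.array([-np.sin(yaw),np.cos(yaw),0])
xc=185+185/2
for n,ra,rb in [("plate",107,278),("plate far",90,259),("end far",128,294),("end near",217,371),("mid far",278,422),("mid near",326,466),("fr far",374,507),("fr near",443,569)]:
    P,e=tri(ray(a,xc,ra/2),ray(b,xc,rb/2)); z=.084 if 'pl' not in n else .087
    print(n,"v",P@Y,"z",P[2],"err",e[0], "planes",plane(a,xc,ra/2,z)@Y,plane(b,xc,rb/2,z)@Y)
E
```

```text
plate v 0.045391681402955346 z 0.0846486258856528 err 0.0001288844664710452 planes 0.04512645282387905 0.04568108336798849
plate far v 0.05377703924543413 z 0.07511916355647615 err 0.00013495966248618725 planes 0.05217820291732793 0.054908064386218876
end far v 0.03682276093329467 z 0.08052342198090545 err 0.00012095976925276813 planes 0.03652385287346654 0.03733472543826733
end near v -0.003415160534066648 z 0.08200199880489185 err 8.632854143068276e-05 planes -0.003346604333018029 -0.0028784744407453
mid far v -0.0333916677849612 z 0.07811589745789091 err 5.991133158742509e-05 planes -0.03267081743865393 -0.03130519984220075
mid near v -0.05693217423480892 z 0.0843502723380859 err 4.031567551337726e-05 planes -0.05700047267473631 -0.057083870519351806
fr far v -0.08286677749979683 z 0.08274392824373183 err 1.7677714559877486e-05 planes -0.08252402513875333 -0.08222832732344827
fr near v -0.1198692410024362 z 0.08814910866302846 err 1.3668415244648825e-05 planes -0.12148864746967176 -0.12248262231875097
```

Call:
apply_moves([
  [0,1,0,0,0,-0.03,85],
  [0,2,0,0,0,-0.03,85],
  [0,3,0,0,0,-0.03,85],
  [0,4,0,0,0,-0.03,85],
  [-0.1,5,0,0,0,-0.03,85],
  [-0.2,6,0,0,0,-0.03,85],
  [-0.2,7,0,0,0,-0.03,85],
  [-0.2,8.14,0,0,0,-0.03,85],
  [-0.2,8.14,0,0,0,-0.03,85],
  [-0.2,8.14,0,0,0,-0.03,85],
])

```text
clock: 3.7
eef_pos: [0.581, -0.2214, 0.2835]
tool_rot: [[0.983, 0.181, -0.001], [0.181, -0.983, -0.003], [-0.001, 0.003, -1.0]]
contact_force: [0.2, -0.1, -0.1]
width: 0.0851
```

```bash
cat >> h.py <<'E'
yaw=.1905; X=np.array([np.cos(yaw),np.sin(yaw),0]);Y=np.array([-np.sin(yaw),np.cos(yaw),0])
def rep(u=None,v=None,z=None):
    o=sensors.get_obs();p=o["eef_pos"];R=o["tool_rot"]
    print("t",round(o["clock"],2),"u %.4f v %.4f z %.4f"%(p@X,p@Y,p[2]),"w %.4f"%o["width"],"yaw %.4f"%np.arctan2(R[1,0],R[0,0]),"tilt",R[:2,2].round(4))
    f=o["contact_force"];print("F u %.1f v %.1f z %.1f"%(f@X,f@Y,f[2]))
    if u is not None:
        d=u*X+v*Y;d[2]=z; print("shift",(R.T@(d-p)/.04).round(3),"turnz",round(-(yaw-np.arctan2(R[1,0],R[0,0]))/np.radians(6),3))
E
python3 -c "
from h import *
rep(.5315,-.322,.112)"
```

```text
t 3.7 u 0.5285 v -0.3274 z 0.2835 w 0.0851 yaw 0.1820 tilt [-0.0008 -0.003 ]
F u 0.1 v -0.1 z -0.1
shift [ 0.078 -0.147  4.288] turnz -0.081
```

Call:
apply_moves([
  [0.08,-0.14,0.9,0,0,-0.08,85],
  [0.08,-0.14,1.8,0,0,-0.08,85],
  [0.08,-0.14,2.7,0,0,-0.08,85],
  [0.08,-0.14,2.7,0,0,-0.08,85],
  [0.08,-0.14,2.7,0,0,-0.08,85],
])

```text
clock: 4.12
eef_pos: [0.5812, -0.2148, 0.1732]
tool_rot: [[0.982, 0.189, -0.006], [0.189, -0.982, -0.0], [-0.006, -0.001, -1.0]]
contact_force: [-0.7, -0.0, 1.2]
width: 0.0851
```

```bash
python3 -c "
from h import *
rep(.5315,-.322,.112)
cam('wrist','w5')"
```

```text
t 4.12 u 0.5300 v -0.3210 z 0.1732 w 0.0851 yaw 0.1902 tilt [-0.0058 -0.0004]
F u -0.7 v 0.1 z 1.2
shift [0.045 0.026 1.529] turnz -0.003
```

View pics/w5.png

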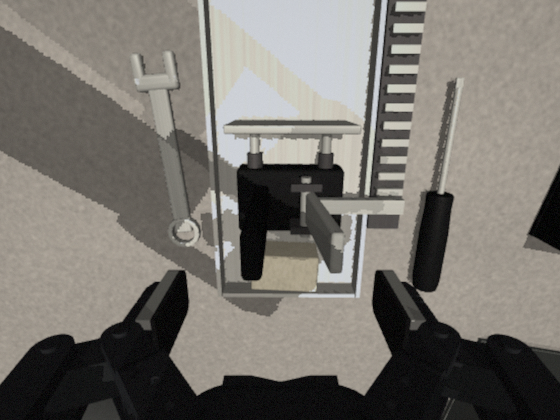

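The handles (px 243–265 and 325–342) lie between the open fingers (px 187 and 373), so I can descend.

Call:
apply_moves([
  [0.05,0.03,0.5,0,0,0,85],
  [0.05,0.03,1,0,0,0,85],
  [0.05,0.03,1.53,0,0,0,85],
  [0.05,0.03,1.53,0,0,0,85],
  [0.05,0.03,1.53,0,0,0,85],
])

```text
clock: 4.58
eef_pos: [0.586, -0.2169, 0.1173]
tool_rot: [[0.982, 0.189, 0.001], [0.189, -0.982, -0.004], [0.0, 0.004, -1.0]]
contact_force: [0.8, 0.3, -0.5]
width: 0.0848
```

```bash
python3 -c "
from h import *
rep(.5315,-.322,.112)
cam('wrist','w6')"
```

```text
t 4.58 u 0.5343 v -0.3240 z 0.1173 w 0.0848 yaw 0.1904 tilt [ 0.0011 -0.0039]
F u 0.9 v 0.1 z -0.5
shift [-0.071 -0.05   0.133] turnz -0.001
```

View pics/w6.png

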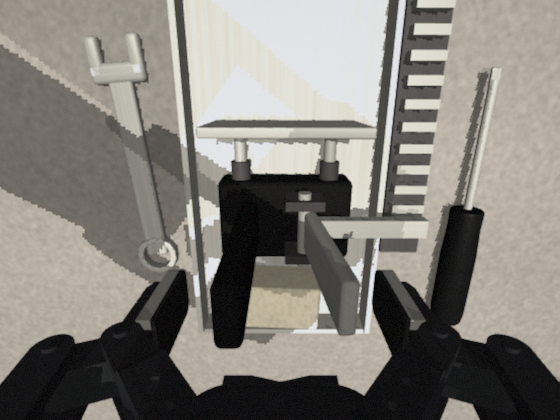

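Call:
apply_moves([
  [-0.07,-0.05,0.13,0,0,0,85],
  [-0.07,-0.05,0.13,0,0,0,85],
  [-0.07,-0.05,0.13,0,0,0,85],
  [-0.07,-0.05,0.13,0,0,0,85],
])

```text
clock: 4.97
eef_pos: [0.584, -0.2161, 0.1143]
tool_rot: [[0.982, 0.189, 0.005], [0.189, -0.982, -0.006], [0.003, 0.006, -1.0]]
contact_force: [1.0, -0.9, -1.0]
width: 0.0852
```

```bash
python3 -c "
from h import *
for i in range(4): rep(.5315,-.322,.112); eyes.camera('wrist')"
```

```text
t 4.97 u 0.5326 v -0.3228 z 0.1143 w 0.0852 yaw 0.1904 tilt [ 0.0046 -0.0056]
F u 0.8 v -1.1 z -1.0
shift [-0.027 -0.021  0.058] turnz -0.001
t 5.02 u 0.5324 v -0.3227 z 0.1140 w 0.0848 yaw 0.1904 tilt [ 0.0041 -0.0054]
F u 0.5 v -0.3 z 0.4
shift [-0.024 -0.018  0.05 ] turnz -0.001
t 5.07 u 0.5323 v -0.3226 z 0.1137 w 0.0850 yaw 0.1905 tilt [ 0.0037 -0.0053]
F u -0.5 v 0.7 z -1.1
shift [-0.021 -0.016  0.042] turnz 0.0
t 5.12 u 0.5322 v -0.3226 z 0.1135 w 0.0846 yaw 0.1904 tilt [ 0.0034 -0.0051]
F u -0.3 v -0.1 z 0.1
shift [-0.018 -0.015  0.037] turnz -0.001
```

Call:
apply_moves([
  [-0.02,-0.01,0.03,0,0,0,70],
  [-0.02,-0.01,0.03,0,0,0,60],
  [-0.02,-0.01,0.03,0,0,0,52],
  [-0.02,-0.01,0.03,0,0,0,44],
  [-0.02,-0.01,0.03,0,0,0,36],
  [-0.02,-0.01,0.03,0,0,0,36],
  [-0.02,-0.01,0.03,0,0,0,36],
  [-0.02,-0.01,0.03,0,0,0,36],
], squeeze=30)

```text
clock: 5.83
eef_pos: [0.5812, -0.2165, 0.1153]
tool_rot: [[0.982, 0.189, -0.001], [0.189, -0.982, -0.006], [-0.002, 0.005, -1.0]]
contact_force: [-16.6, 2.0, 17.6]
width: 0.0438
```

```bash
python3 -c "
from h import *
rep(.5315,-.322,.112)
cam('wrist','w7');cam('scene','s7');rep()"
```

```text
t 5.83 u 0.5297 v -0.3227 z 0.1153 w 0.0438 yaw 0.1898 tilt [-0.0013 -0.0058]
F u -15.9 v 5.1 z 17.6
shift [ 0.045 -0.017  0.083] turnz -0.007
t 5.93 u 0.5297 v -0.3227 z 0.1153 w 0.0439 yaw 0.1897 tilt [-0.0013 -0.0057]
F u -16.0 v 4.6 z 17.2
```

View pics/w7.png

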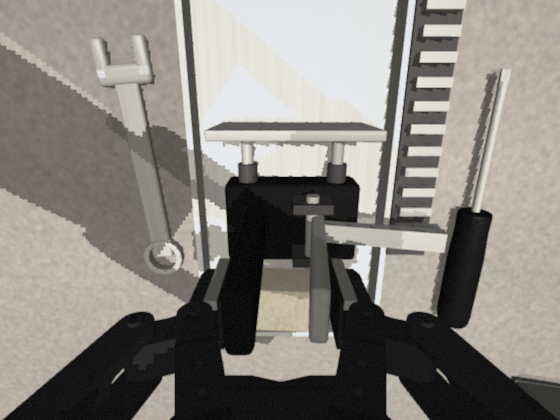

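Call:
apply_moves([
  [0,0,0,0,0,0.01,36],
  [-0.02,0,-0.01,0,0,0.01,36],
  [-0.03,0,-0.02,0,0,0.01,36],
  [-0.03,0,-0.02,0,0,0.01,36],
])

```text
clock: 6.27
eef_pos: [0.5809, -0.2166, 0.1156]
tool_rot: [[0.982, 0.187, 0.001], [0.187, -0.982, -0.006], [0.0, 0.006, -1.0]]
contact_force: [4.4, 0.5, -5.6]
width: 0.0435
```

```bash
python3 -c "
from h import *
rep(.5297,-.1127,.115)"
```

```text
t 6.27 u 0.5293 v -0.3226 z 0.1156 w 0.0435 yaw 0.1885 tilt [ 0.0013 -0.0055]
F u 4.5 v -0.4 z -5.6
shift [-1.000e-03 -5.248e+00 -1.500e-02] turnz -0.019
```

Call:
apply_moves([
  [0,-0.1,0,0,0,0,36],
  [0,-0.3,0,0,0,0,36],
  [0,-0.55,0,0,0,0,36],
  [0,-0.8,0,0,0,0,36],
  [0,-1.05,0,0,0,0,36],
  [0,-1.3,0,0,0,0,36],
  [0,-1.55,0,0,0,0,36],
  [0,-1.8,0,0,0,0,36],
  [0,-2.0,0,0,0,0,36],
  [0,-2.0,0,0,0,0,36],
])

```text
clock: 7.1
eef_pos: [0.5656, -0.1357, 0.1156]
tool_rot: [[0.982, 0.189, 0.001], [0.189, -0.982, -0.004], [0.0, 0.004, -1.0]]
contact_force: [-1.0, 2.8, 2.3]
width: 0.0432
```

```bash
python3 -c "
from h import *
rep(.5297,-.1127,.115)
cam('wrist','w8')"
```

```text
t 7.1 u 0.5297 v -0.2403 z 0.1156 w 0.0432 yaw 0.1897 tilt [ 0.0009 -0.0035]
F u -0.4 v 2.9 z 2.3
shift [-2.00e-03 -3.19e+00  3.00e-03] turnz -0.008
```

View pics/w8.png

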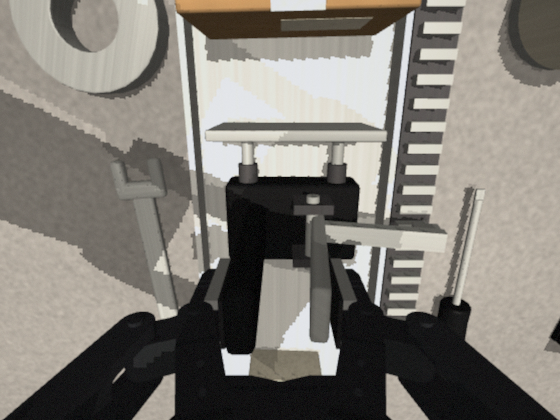

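Call:
apply_moves([
  [0,-0.1,0,0,0,0,36],
  [0,-0.25,0,0,0,0,36],
  [0,-0.4,0,0,0,0,36],
  [0,-0.55,0,0,0,0,36],
  [0,-0.7,0,0,0,0,36],
  [0,-0.85,0,0,0,0,36],
  [0,-1.0,0,0,0,0,36],
  [0,-1.15,0,0,0,0,36],
  [0,-1.3,0,0,0,0,36],
  [0,-1.45,0,0,0,0,36],
])

```text
clock: 7.98
eef_pos: [0.5547, -0.0788, 0.1155]
tool_rot: [[0.982, 0.188, 0.001], [0.188, -0.982, -0.004], [0.0, 0.004, -1.0]]
contact_force: [1.6, -4.7, -0.6]
width: 0.0437
```

Call:
apply_moves([
  [0,-0.15,0,0,0,0,36],
  [0,-0.3,0,0,0,0,36],
  [0,-0.45,0,0,0,0,36],
  [0,-0.6,0,0,0,0,36],
  [0,-0.75,0,0,0,0,36],
  [0,-0.85,0,0,0,0,36],
  [0,-0.95,0,0,0,0,36],
  [0,-1.05,0,0,0,0,36],
  [0,-1.1,0,0,0,0,36],
  [0,-1.1,0,0,0,0,36],
])

```text
clock: 8.82
eef_pos: [0.5464, -0.0349, 0.1155]
tool_rot: [[0.982, 0.189, 0.001], [0.189, -0.982, -0.003], [0.001, 0.003, -1.0]]
contact_force: [0.9, -0.9, 1.2]
width: 0.0432
```

```bash
python3 -c "
from h import *
rep(.5297,-.1127,.115)
cam('wrist','w9')"
```

```text
t 8.82 u 0.5299 v -0.1377 z 0.1155 w 0.0432 yaw 0.1897 tilt [ 0.0012 -0.0031]
F u 0.7 v -1.1 z 1.2
shift [-0.006 -0.625  0.012] turnz -0.008
```

View pics/w9.png

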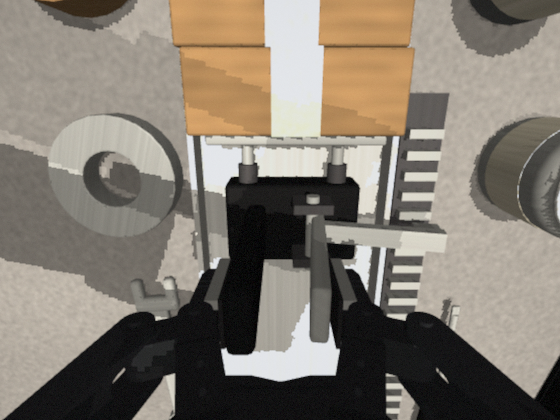

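Call:
apply_moves([
  [0,-0.08,0,0,0,0,36],
  [0,-0.16,0,0,0,0,36],
  [0,-0.24,0,0,0,0,36],
  [0,-0.32,0,0,0,0,36],
  [0,-0.38,0,0,0,0,36],
  [0,-0.38,0,0,0,0,36],
  [0,-0.38,0,0,0,0,36],
  [0,-0.38,0,0,0,0,36],
])

```text
clock: 9.53
eef_pos: [0.5435, -0.0194, 0.1156]
tool_rot: [[0.982, 0.188, 0.001], [0.188, -0.982, -0.002], [0.001, 0.002, -1.0]]
contact_force: [0.5, 0.3, 1.5]
width: 0.0433
```

```bash
python3 -c "
from h import *
rep(.5297,-.1127,.115)
cam('wrist','w10');cam('top','t10');cam('scene','s10');rep()"
```

```text
t 9.53 u 0.5300 v -0.1220 z 0.1156 w 0.0433 yaw 0.1894 tilt [ 0.0009 -0.0015]
F u 0.5 v 0.2 z 1.5
shift [-0.008 -0.232  0.014] turnz -0.01
t 9.68 u 0.5300 v -0.1220 z 0.1155 w 0.0434 yaw 0.1894 tilt [ 0.0008 -0.0014]
F u 0.8 v 0.7 z 2.9
```

View pics/w10.png

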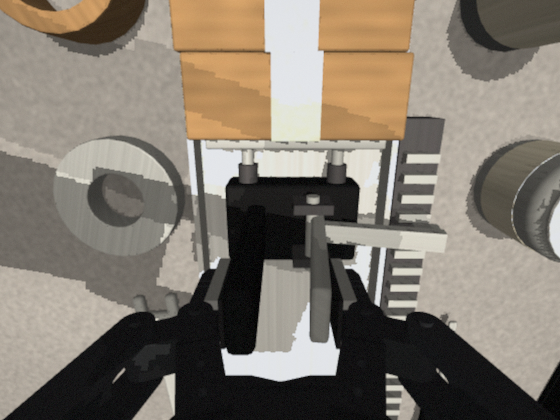

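View pics/s10.png

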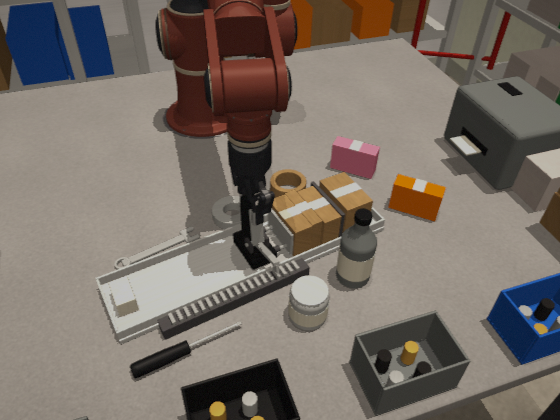

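```bash
cat > m.py <<'E'
from h import *
import sys
for tag in sys.argv[1:]:
    k=load(tag); im=cv2.imread(f"pics/{tag}.png").astype(float)
    # columns 210-255 brown -> not brown edge, scanning down
    rows=[]
    for c in list(range(212,240,3))+list(range(345,400,5)):
        col=im[60:175,c]; b=(col[:,2]-col[:,0])>30
        i=np.where(b)[0]; rows.append(60+i.max()+.5 if len(i) else np.nan)
    rw=np.nanmedian(rows)
    print(tag,rw,"carton front edge v %.4f"%(plane(k,280,rw,.084)@Y), "std",np.nanstd(rows))
E
python3 m.py w9 w10; python3 -c "
import cv2
cv2.imwrite('pics/w10z.png',cv2.resize(cv2.imread('pics/w10.png')[120:260,180:460],None,fx=2.8,fy=2.8,interpolation=cv2.INTER_CUBIC))"
```

```text
w9 135.5 carton front edge v -0.0736 std 0.0
w10 139.5 carton front edge v -0.0598 std 0.21295885499997996
```

View pics/w10z.png

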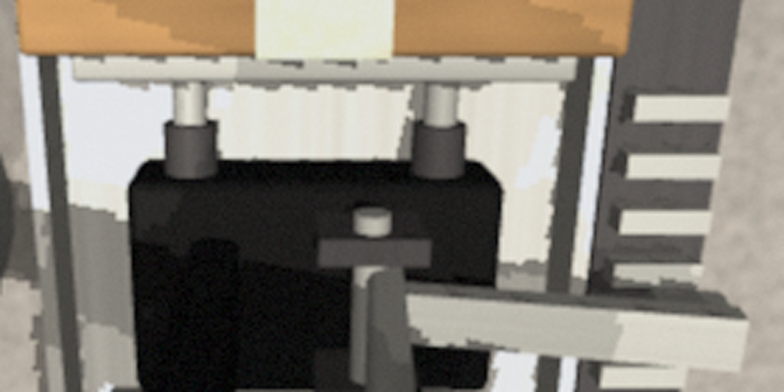

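Call:
apply_moves([
  [0,-0.05,0,0,0,0,36],
  [0,-0.1,0,0,0,0,36],
  [0,-0.15,0,0,0,0,36],
  [0,-0.2,0,0,0,0,36],
  [0,-0.24,0,0,0,0,36],
  [0,-0.24,0,0,0,0,36],
  [0,-0.24,0,0,0,0,36],
  [0,-0.24,0,0,0,0,36],
])

```text
clock: 10.35
eef_pos: [0.5419, -0.0111, 0.1156]
tool_rot: [[0.982, 0.188, 0.002], [0.188, -0.982, -0.004], [0.001, 0.004, -1.0]]
contact_force: [2.2, -4.9, 1.1]
width: 0.0436
```

```bash
python3 -c "
from h import *
rep(.5297,-.1125,.115)
cam('wrist','w11')";python3 m.py w11; python3 -c "
import cv2
cv2.imwrite('pics/w11z.png',cv2.resize(cv2.imread('pics/w11.png')[120:260,180:460],None,fx=2.8,fy=2.8,interpolation=cv2.INTER_CUBIC))"
```

```text
t 10.35 u 0.5300 v -0.1136 z 0.1156 w 0.0436 yaw 0.1895 tilt [ 0.0015 -0.004 ]
F u 1.3 v -5.3 z 1.1
shift [-0.008 -0.027  0.014] turnz -0.009
w11 156.5 carton front edge v -0.0599 std 0.0
```

View pics/w11z.png

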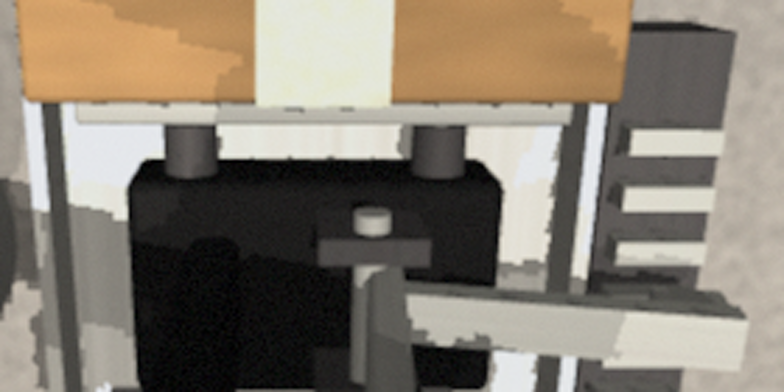

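Call:
apply_moves([
  [0,-0.03,0,0,0,0,36],
  [0,-0.035,0,0,0,0,36],
  [0,-0.035,0,0,0,0,36],
  [0,-0.035,0,0,0,0,36],
])

```text
clock: 10.73
eef_pos: [0.5419, -0.0111, 0.1155]
tool_rot: [[0.982, 0.189, 0.002], [0.189, -0.982, -0.007], [0.001, 0.007, -1.0]]
contact_force: [2.7, -7.2, -0.1]
width: 0.0433
```

```bash
python3 -c "
from h import *
rep(.5297,-.1125,.115)
cam('wrist','w12');rep(.5297,-.1125,.115)";python3 m.py w12
```

```text
t 10.73 u 0.5300 v -0.1136 z 0.1155 w 0.0433 yaw 0.1897 tilt [ 0.0021 -0.0069]
F u 1.2 v -7.6 z -0.1
shift [-0.007 -0.026  0.013] turnz -0.008
t 10.78 u 0.5300 v -0.1135 z 0.1156 w 0.0437 yaw 0.1897 tilt [ 0.0021 -0.0069]
F u 0.8 v -7.7 z -0.2
shift [-0.008 -0.026  0.014] turnz -0.008
w12 156.5 carton front edge v -0.0599 std 0.0
```

Call:
apply_moves([
  [0,-0.04,0,0,0,0,36],
  [0,-0.06,0,0,0,0,36],
  [0,-0.06,0,0,0,0,36],
  [0,-0.06,0,0,0,0,36],
  [0,-0.06,0,0,0,0,36],
])

```text
clock: 11.2
eef_pos: [0.5417, -0.0101, 0.1156]
tool_rot: [[0.982, 0.189, 0.003], [0.189, -0.982, -0.01], [0.001, 0.01, -1.0]]
contact_force: [2.6, -8.2, 0.6]
width: 0.0433
```

```bash
python3 -c "
from h import *
rep(.5297,-.1125,.115)
cam('wrist','w13');rep(.5297,-.1125,.115)";python3 m.py w13
```

```text
t 11.2 u 0.5300 v -0.1125 z 0.1156 w 0.0433 yaw 0.1898 tilt [ 0.0029 -0.0097]
F u 1.0 v -8.5 z 0.6
shift [-0.008 -0.001  0.015] turnz -0.007
t 11.25 u 0.5300 v -0.1126 z 0.1156 w 0.0436 yaw 0.1898 tilt [ 0.0028 -0.0097]
F u 1.3 v -8.4 z 1.6
shift [-0.008 -0.002  0.014] turnz -0.007
w13 158.5 carton front edge v -0.0600 std 0.21295885499997996
```

```bash
python3 - <<'E'
from h import *
def sub(tag):
    k=load(tag); g=cv2.cvtColor(cv2.imread(f"pics/{tag}.png"),cv2.COLOR_BGR2GRAY).astype(float)
    for name,cs,z in [("block",range(268,298,2),.04)]:
        out=[]
        for c in cs:
            d=np.diff(cv2.GaussianBlur(g,(1,5),0)[165:195,c]); i=d.argmin(); 
            y0,y1,y2=d[i-1:i+2]; out.append(165.5+i+.5*(y0-y2)/(y0-2*y1+y2))
        rw=np.median(out); print(tag,name,rw.round(2),"v %.4f"%(plane(k,282,rw,z)@Y),np.std(out).round(2))
for t in ["w5","w6","w7","w8","w9","w10","w11","w12","w13"]: sub(t)
E
python3 -c "
import cv2
cv2.imwrite('pics/w13z.png',cv2.resize(cv2.imread('pics/w13.png')[110:330,330:470],None,fx=4,fy=2.7,interpolation=cv2.INTER_CUBIC))"
```

```text
Traceback (most recent call last):
ValueError: not enough values to unpack (expected 3, got 0)
```

View pics/w13z.png

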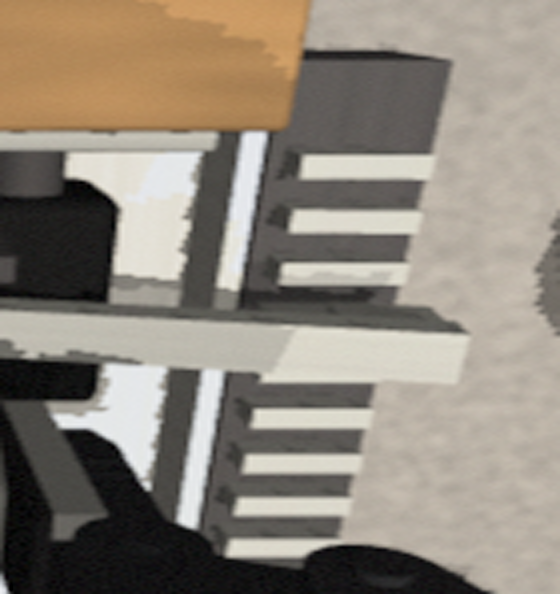

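```bash
python3 - <<'E'
from h import *
for tag in ["w7","w8","w9","w10","w11","w12","w13"]:
    k=load(tag); g=cv2.cvtColor(cv2.imread(f"pics/{tag}.png"),cv2.COLOR_BGR2GRAY).astype(float)
    g=cv2.GaussianBlur(g,(5,5),0)
    out=[]
    for c in range(266,298,2):
        d=np.diff(g[168:190,c]); i=min(max(d.argmin(),1),len(d)-2)
        y0,y1,y2=d[i-1:i+2]; out.append(168.5+i+.5*(y0-y2)/(y0-2*y1+y2))
    rw=np.median(out); 
    # crossbar pin top (bright dot ~ (313,200)) 
    sub=g[190:212,300:326]; w=np.clip(sub-90,0,None); yy,xx=np.mgrid[190:212,300:326]
    py=(w*yy).sum()/w.sum()
    print(tag,rw.round(2),"block v %.4f"%(plane(k,282,rw,.04)@Y),"pin row %.2f"%py, "v %.4f"%(plane(k,313,py,.05)@Y))
E
```

```text
w7 176.1 block v -0.2897 pin row 199.69 v -0.3026
w8 176.26 block v -0.2073 pin row 199.90 v -0.2203
w9 176.4 block v -0.1048 pin row 199.89 v -0.1177
w10 176.61 block v -0.0891 pin row 200.05 v -0.1020
w11 176.39 block v -0.0807 pin row 199.90 v -0.0936
w12 176.06 block v -0.0807 pin row 199.68 v -0.0936
w13 175.63 block v -0.0796 pin row 199.51 v -0.0927
```

Call:
apply_moves([
  [0.03,-0.035,0,0,0,0,45],
  [0.05,-0.035,0,0,0,0,47],
  [0.08,-0.035,0,0,0,0,49],
  [0.1,-0.035,0,0,0,0,50],
  [0.11,-0.035,0,0,0,0,51],
  [0.12,-0.035,0,0,0,0,52],
  [0.13,-0.035,0,0,0,0,53],
  [0.14,-0.035,0,0,0,0,54],
])

```text
clock: 11.92
eef_pos: [0.5464, -0.0078, 0.1144]
tool_rot: [[0.982, 0.189, 0.001], [0.189, -0.982, -0.01], [-0.001, 0.01, -1.0]]
contact_force: [4.3, -3.1, -1.9]
width: 0.0541
```

```bash
python3 -c "
from h import *
rep(.5297,-.1125,.115)
cam('wrist','w14');rep(.5297,-.1125,.115)";python3 m.py w14; python3 -c "
import cv2
cv2.imwrite('pics/w14z.png',cv2.resize(cv2.imread('pics/w14.png')[110:330,330:470],None,fx=4,fy=2.7,interpolation=cv2.INTER_CUBIC))"
```

```text
t 11.92 u 0.5350 v -0.1111 z 0.1144 w 0.0541 yaw 0.1897 tilt [ 0.0008 -0.0098]
F u 3.7 v -3.9 z -1.9
shift [-0.132  0.035 -0.016] turnz -0.008
t 11.97 u 0.5350 v -0.1111 z 0.1143 w 0.0540 yaw 0.1898 tilt [ 0.0005 -0.0098]
F u 5.3 v -3.4 z -1.7
shift [-0.132  0.035 -0.016] turnz -0.007
w14 161.5 carton front edge v -0.0598 std 4.685094809999559
```

View pics/w14.png

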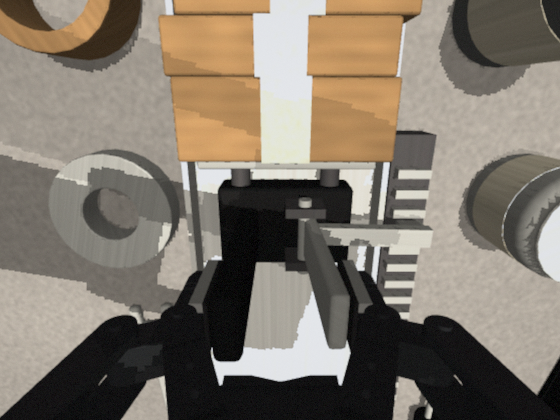

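View pics/w14z.png

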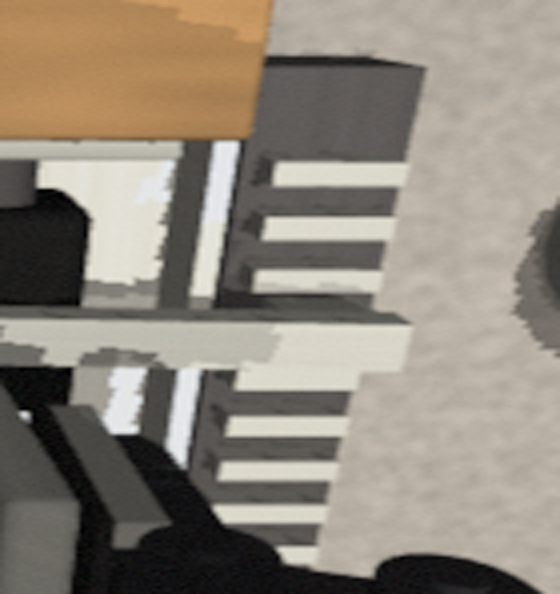

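```bash
cat > blk.py <<'E'
from h import *
import sys
for tag in sys.argv[1:]:
    k=load(tag); g=cv2.cvtColor(cv2.imread(f"pics/{tag}.png"),cv2.COLOR_BGR2GRAY).astype(float)
    g=cv2.GaussianBlur(g,(5,5),0); out=[]
    for c in range(258,290,2):
        d=np.diff(g[172:194,c]); i=min(max(d.argmin(),1),len(d)-2)
        y0,y1,y2=d[i-1:i+2]; out.append(172.5+i+.5*(y0-y2)/(y0-2*y1+y2))
    rw=np.median(out)
    sub=g[192:214,293:319]; w=np.clip(sub-90,0,None); yy,xx=np.mgrid[192:214,293:319]
    py=(w*yy).sum()/w.sum()
    print(tag,rw.round(2),np.std(out).round(2),"s block %.4f"%(plane(k,275,rw,.04)@Y+.2897),"pin s %.4f"%(plane(k,306,py,.05)@Y+.3026))
E
python3 blk.py w13 w14
```

```text
w13 175.59 0.13 s block 0.2101 pin s 0.2099
w14 179.02 0.16 s block 0.2096 pin s 0.2090
```

Call:
apply_moves([
  [0.02,0.01,0,0,0,0,56],
  [0.04,0.01,0,0,0,0,58],
  [0.04,0.01,0,0,0,0,61],
  [0.04,0.01,0,0,0,0,66],
  [0.04,0.01,0,0,0,0,72],
  [0.02,0.01,0,0,0,0,80],
  [0.02,0.01,0,0,0,0,85],
  [0.02,0.01,0,0,0,0,85],
  [0.02,0.01,0,0,0,0,85],
])

```text
clock: 12.72
eef_pos: [0.547, -0.008, 0.1143]
tool_rot: [[0.982, 0.189, 0.0], [0.189, -0.982, -0.01], [-0.002, 0.01, -1.0]]
contact_force: [0.2, 0.4, -0.1]
width: 0.0847
```

```bash
python3 -c "
from h import *
rep(.5345,-.1125,.115)
cam('wrist','w15')";python3 blk.py w15;python3 m.py w15
```

```text
t 12.72 u 0.5356 v -0.1114 z 0.1143 w 0.0847 yaw 0.1898 tilt [ 0.     -0.0097]
F u 0.3 v 0.4 z -0.1
shift [-0.026  0.028 -0.018] turnz -0.006
w15 179.86 0.18 s block 0.2088 pin s 0.2081
w15 161.5 carton front edge v -0.0601 std 5.887070270676416
```

View pics/w15.png

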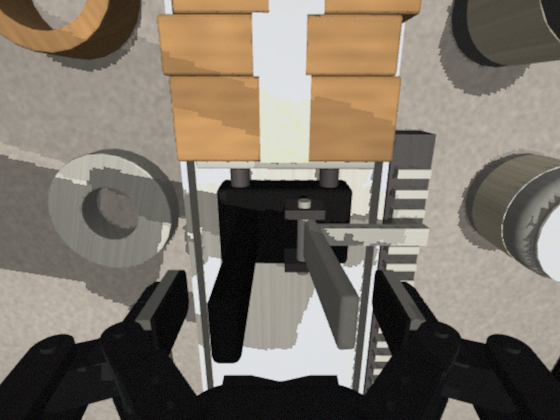

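Call:
apply_moves([
  [0,0,-0.5,0,0,0,85],
  [0,0,-1.2,0,0,0,85],
  [0,0,-2,0,0,0,85],
  [0,0,-3,0,0,0,85],
  [0,0,-4,0,0,0,85],
  [0,0,-4.2,0,0,0,85],
  [0,0,-4.2,0,0,0,85],
  [0,0,-4.2,0,0,0,85],
])

```text
clock: 13.43
eef_pos: [0.547, -0.0064, 0.2824]
tool_rot: [[0.982, 0.189, 0.001], [0.189, -0.982, -0.01], [-0.001, 0.01, -1.0]]
contact_force: [-0.5, -0.9, -0.5]
width: 0.0849
```

```bash
python3 - <<'E'
from h import *
rep(.538,-.112,.28)
cam("wrist","w16");cam("scene","s16");cam("top","t16")
t=cv2.imread("pics/w16.png"); cv2.imwrite("pics/w16z.png",cv2.resize(t[0:250,190:390],None,fx=3,fy=2.4,interpolation=cv2.INTER_CUBIC))
t=cv2.imread("pics/s16.png"); cv2.imwrite("pics/s16z.png",cv2.resize(t[170:330,95:385],None,fx=2.7,fy=2.7,interpolation=cv2.INTER_CUBIC))
E
```

```text
t 13.43 u 0.5359 v -0.1098 z 0.2824 w 0.0849 yaw 0.1898 tilt [ 0.0009 -0.0099]
F u -0.7 v -0.8 z -0.5
shift [0.052 0.053 0.061] turnz -0.007
```

View pics/w16z.png

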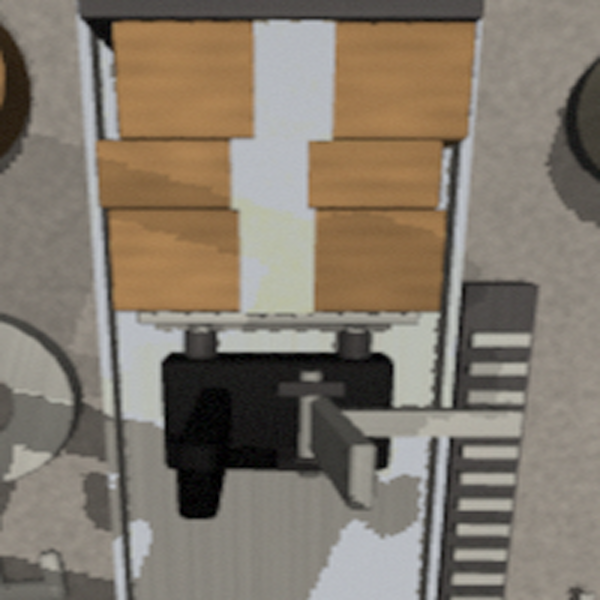

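View pics/s16z.png

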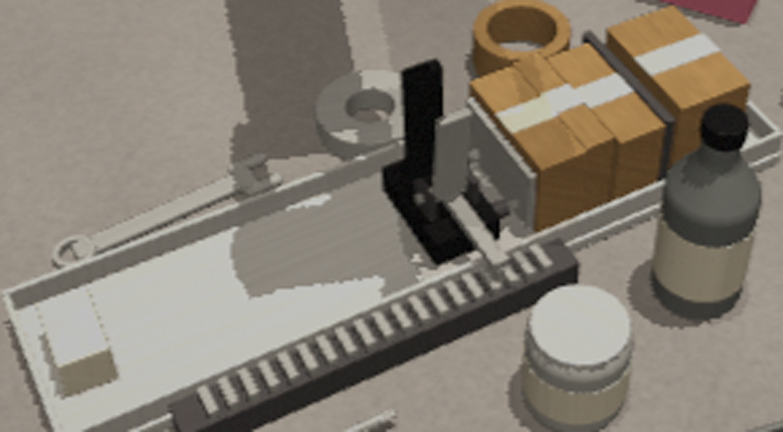

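View pics/w16.png

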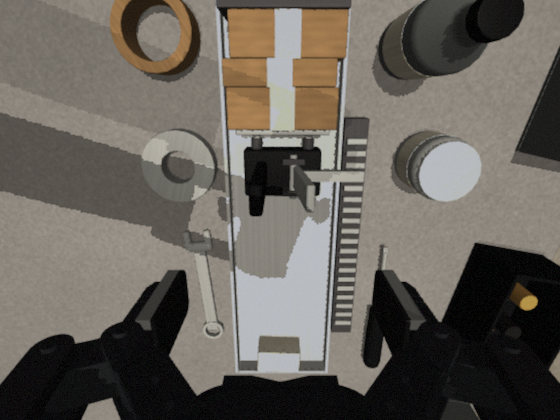

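```bash
python3 - <<'E'
from h import *
k=load("w16");a=load("w1")
l=plane(k,310.3,198.7,.14);f=plane(k,255.7,518/2.4,.1436);l0=plane(a,304.5,189.5,.14);f0=plane(a,250,206.5,.1436)
for q in(l,f,l0,f0): print(q@X,q@Y)
print("lever gap",(l-f)@X,(l0-f0)@X,"s",(l-l0)@Y,(f-f0)@Y)
print("carton front",plane(k,280,310/2.4,.084)@Y)
E
```

```text
0.5626359378485588 -0.11405218749617083
0.5143472206816561 -0.1288320456249104
0.5625689408462794 -0.3224302993582951
0.51476864902903 -0.3369677071040164
lever gap 0.04828871716690269 0.047800291817249436 s 0.20837811186212427 0.20813566147910603
carton front -0.05974607500650122
```

Two separate views put the stop at 0.208–0.209 m, which is notch 15 with the pawl play taken up by the spring. The lever gap is back to its start value, and the cartons are still closed up. Handing in.

```bash
python3 -c "
from cell import job_done
print(job_done())"
```

```text
the job is handed in; nothing more can be done
None
```

The stop is locked in notch 15 (0.210 m) with the three cartons closed up against the end plate. I squeezed the lever fully, slid the stop with it held, and let go slowly. Then I withdrew the gripper straight up and handed the job in at about 13.5 s of the 51 s allowed.

**Last checks, all from the final pictures:**
- **Stop position:** it stands at about 0.208–0.209 m. The spring has pushed it back about 1.5 mm within the notch, which fits the pawl's play.
- **Lever:** the gap between the lever and the fixed handle is 48.3 mm, against 47.8 mm at the start. That means it is fully let go and the pawl is down.
- **Cartons:** the front face of the row has not moved since the cartons closed up.
- **Pressing plate:** by calculation it is pushed in about 12–13 mm, a little under half its travel because of that play. It was never near its hard stop.
- **Forces:** at each reading while sliding, the push along the tray stayed under about 9 N. The highest force read was about 24 N, sideways and upward, for a moment as the grip closed; I relieved it before sliding.
- **Other things on the bench:** none looked moved in the final pictures, but I did not measure them.

**Disagreement:** as the lever opened, the fingers slipped about 1.4 mm forward on the handles, so the arm's own reading no longer matched the stop. I relied on the camera measurements for its final position.

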